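# Lever open the battery box and hang up the pry tool

### The job

The batteries of the tilted grey battery box are to be changed: take the pry tool, slide its blade up along the orange sill into the slot under the blue cover, at about the slope of the box, and lever the cover up with the blade, then swing it open with the tool by at least 70 degrees so that it stays open. Do not push the cover with the gripper. Then hang the tool by its ring on the red hook so that it hangs there freely, leaving the tall bottle, wash bottle, stapler and note pad where they are.

Things in the scene. Friction and masses are not known exactly. Their poses are not given: they have to be found in the camera images.
- pry_tool: Pry tool, 0.12 kg, lying on the bench. Origin: centre of the underside of its black handle with yellow bands; x along the blade, z up as it lies. Handle 80 mm long (x -40 to 40), 18 wide (y), 24 high (z 0 to 24). Steel blade x 40 to 95, mid-height z 11.5, 14 wide, 3 thick (2 over the last 20). At the rear an upright steel ring.
- tool_ring (a point): Centre of the tool's ring, at (-64, 0, 27) mm in the tool's frame. The ring lies in the tool's x-z plane (hole along y): outer diameter 54, inner 40, bar 7 mm.
- console: Grey battery box with blue cover on a dark stand (foot 150 x 150 mm), fixed. Origin on the bench; x points level away from its front, which faces -x; y to its left. The box (112 deep, 150 wide, 50 mm high) is tilted 25 degrees, so that the cover rises away from the front. The front top edge of its walls is at (-60, 0, 225) mm.
- slot (a point): Middle of the mouth of the slot in the box's front, under the cover's edge, at (-58.3, 0, 221.4) mm in the console's frame; axes level, as the console's. The slot is 44 mm wide and 8 high (square to the cover); its floor is an orange sill 60 wide that slopes 25 degrees like the cover and juts 16 mm out in front and 10 in.
- cover_hinge (a point): Middle of the cover's hinge line, along the console's y, at the far upper edge of the box, 114 mm up the slope from the front edge; axes as the console's.
- cover (a joint): Opening angle of the cover, rad: 0 shut, grows as its front edge rises, up to 1.75; stiff hinge (about 0.16 N m), stays where it is left.
- cover_edge (a point): Middle of the free front edge of the blue cover (112 x 148 x 5 mm), 116 mm from the hinge line, mid-thickness; its x axis points along the plate to the hinge, z out of its upper face.
- hook_stand: Fixed stand: dark foot disc of 100 mm diameter, post 14 mm thick and 252 high, red hook bar 8 mm thick at 240 mm. Origin: centre of the foot on the bench. The bar runs level along the stand's -x from the post to 55 mm out, then turns up to its end 77 mm out and 13 mm higher.
- hook_seat (a point): Point on the axis of the level part of the hook bar, 35 mm out from the post's axis, 240 mm high; axes as the stand's.
- hook_end (a point): End of the red hook bar, 77 mm out and 253 mm high.
- tall_bottle: Tall white bottle with green label and blue cap, 72 mm diameter, 250 mm high, standing beside the hook stand; origin centre of the underside.
- notes: Yellow note pad, 76 x 76 x 20 mm, on the other side of the hook stand; origin centre of the underside.
- wash: Wash bottle, white with blue cap, 58 x 92 x 164 mm, beside the box; origin centre of the underside.
- desk_stapler: Blue stapler, 135 x 34 x 44 mm, beside the box; origin centre of the underside.
Things that resemble listed ones, but are neither listed nor needed, are in the scene too. What is shaped like the hook_stand but purple or yellow is not meant.

How it is judged:
By the outcome, as a careful person would: the job done as asked, in the order asked, and still so for the second after the job is handed in, with the robot touching nothing.
It also fails if it takes over 64 s, if anything falls off the work surface, if the arm or the gripper's body presses on something with over 40 N, if the wrist force passes 120 N, or if a joint passes its speed limit or range.

### The arm

A 6-joint arm with a two-finger parallel gripper is mounted at the origin on a cart in front of the work surface, level with it; the furniture and walls round the work are solid. World frame = base frame: x ahead of the robot, y to its left, z up, the work surface at z = 0. Lengths are in mm, angles in rad, forces in N, time in s.
With the tool pointing down it reaches from about 350 to 775 mm from the base axis. Payload 7.3 kg.
Tool frame: the origin (TCP) lies at the very end of the fingers, on their centre line; the grasp point (between the pads) lies 19 mm behind it; z points along the fingers, y is the line along which they close (so a half turn about z gives the same grasp; the last joint's range is limited). The gripper opens to 92 mm and grips with 3 to 60 N. Pads are 19 mm wide; open, the fingers measure 130 mm over their backs; the gripper's body (75 mm by 190 mm) begins 47 mm behind the grasp point.
Start: joints at [-1.476, 0.342, 1.524, -0, 1.275, -0.146], TCP at [125.223, -509.867, 226.741] pointing down, gripper open.
Joint ranges: [-2.53, 2.53], [-0.77, 2.02], [0.04, 2.7], [-1, 4.14], [0.28, 2.66], [-3.11, 3.11]. Speed limits (rad/s): [2.57, 2.57, 3.14, 3.14, 3.14, 3.14].

### API

Orientations are given as [roll, pitch, yaw] about the fixed x, y, z axes, in that order (R = Rz(yaw) Ry(pitch) Rx(roll)).
In Python, from plant import bot gives the robot as it stands.
- The arm moves only by the tool apply_moves, never from a script. Its argument "motion" is text: rows parted by semicolons, each of 4 numbers parted by spaces: the shift along the tool's x, y, z in m, then the turn about the tool's z in degrees. A call has 1 to 8 rows; each row shifts and turns the commanded pose from where the row before left it, along the tool's axes as they then stand; what a row does not reach is not made up. A row lasts 1/8 s, in which the tool goes at most 62.5 mm and 10.7 degrees, less where a joint would pass 70% of its speed; a pose out of reach is approached as far as the arm can. A call with a gripper value outside its range is refused whole. "fingers" is the opening, from -1 (shut) to 1 (fully open), set as the call begins (left out, the last holds). The fingers move at their own pace and stop on an object; the grip force is fixed at half the most. Time passes only in rows, so rows that do not move let the fingers close. It gives the time, the measured TCP pose, the force, the opening and the grip force at its end, in the units of the state.
- bot.get_obs(): the state, without advancing time (a new reading comes with each control period).
- bot.capture(name): name is "side" or "top"; returns a dict with "img" (420x560x3 uint8, blue, green, red), "range_z" (420x560 float32, mm along the optical axis (not along the pixel's ray), 0 where there is no reading), "fx", "fy", "cx", "cy" (pixels), "D" ([k1, k2, p1, p2, k3] as OpenCV has them; the pictures are not rectified), "world_from_camera" (4x4, takes a point from camera to world coordinates). Camera axes: x right, y down, z forward; pixel columns grow to the right and rows downward; lengths in mm; the calibration is good to about 2 mm. A picture is of the moment at which its call begins.
- bot.close_job(): hands the job in; it is judged then, once.
Trained networks look in a picture, given as the dict that the camera call returned (one of the last four; its "shot" number tells which), for a name from the list of things; names that differ only in an ending like _2 or _b are one class to them, and where a whole thing is asked for, a point or a joint stands for the part that bears it (a point fixed in the world has none). Each returns a list of dicts, best first, with "p" (0 to 1); they miss things now and then, are a little off and sometimes report something else, mostly with a low value. They report only what shows in the picture. A call takes as long as a camera call. They do not tell look-alikes from the thing itself.
- bot.cut_out(picture, thing): "pixels" (420x560 bool, what is visible of it) and "point" ([column, row] in pixels, amid what is visible of it).
The state is a dict: "time": time; "joint_positions": joint angles; "dq": joint speeds; "tau": joint torques, N m; "tool_pos": TCP position; "tcp_rot": TCP orientation; "contact_force": force on the tool from outside, world axes, zero at the start; "moment": the same for the moment, N m; "grip_width": finger opening in mm; "finger_force": force on a finger pad.
Only numpy, scipy, OpenCV 4.12 (cv2) and the standard library are available. Lean on these libraries where they do the work, as an engineer would, in place of code of your own. Each camera call takes 0.05 s, during which the arm holds its last target. There are 200 camera calls.

## Working session

There is one attempt and no reset: what is moved stays moved. The work goes in short steps, Python scripts to look and compute and a tool call to move; the robot and the scene stay as the last step left them, time stands still between calls to the robot, and variables do not carry over. Pictures are saved under pics/ and viewed, at most 10 in all, crops included, and the job is handed in when it is done.

Besides the shell and the picture viewer there is one more tool, called after "Call:" as a command line: name --argument value ..., lists and objects as JSON in quotes. apply_moves: Moves the arm, as the interface text tells. Its arguments: {"type":"object","properties":{"motion":{"type":"string"},"fingers":{"type":"number"}},"required":["motion"]}

```bash
ls; mkdir -p pics; python3 - <<'E'
from plant import bot
import cv2,pickle
o=bot.get_obs();print(o)
for n in("side","top"):
    c=bot.capture(n);cv2.imwrite(f"pics/{n}0.png",c["img"]);pickle.dump(c,open(n+".pkl","wb"))
    print(n,c["fx"],c["D"],c["world_from_camera"])
    for t in("pry_tool","console","hook_stand","cover","tall_bottle","notes","wash","desk_stapler","tool_ring"):
        try:
            print(t,[(round(r["p"],2),[int(v) for v in r["point"]],int(r["pixels"].sum())) for r in bot.cut_out(c,t)])
        except Exception as e: print(t,e)
E
```

```text
pics
{'time': 0.0, 'joint_positions': array([-1.47599373e+00,  3.42772015e-01,  1.52503662e+00,  1.23542228e-05,
        1.27538266e+00, -1.46001973e-01]), 'dq': array([ 1.31370921e-03,  2.43686290e-03, -9.88047916e-04, -1.00897459e-03,
        7.35949925e-05,  3.61977028e-04]), 'tau': array([-1.27979915e-04, -4.31240451e+01, -2.44220620e+01,  7.18770898e-02,
        5.59611549e-02, -1.09562422e-04]), 'tool_pos': array([ 125.18910568, -509.43232492,  226.01253689]), 'tcp_rot': array([-3.14001274e+00, -2.44263451e-04,  2.40800770e-01]), 'contact_force': array([-1.50222768,  0.49578669,  0.17930069]), 'moment': array([-0.03124433,  0.01718907, -0.01247595]), 'finger_force': 0.0, 'grip_width': 91.82751520767941}
side 390.1525519352963 [0.01060766 0.         0.         0.         0.        ] [[ 9.85274554e-01 -3.21279739e-02  1.67934056e-01  4.09365226e+02]
 [-1.68711507e-01 -3.42134518e-01  9.24381090e-01 -9.66017748e+02]
 [ 2.77575458e-02 -9.39101573e-01 -3.42516793e-01  5.52372408e+02]
 [ 0.00000000e+00  0.00000000e+00  0.00000000e+00  1.00000000e+00]]
pry_tool [(0.82, [222, 282], 484
[... 352 characters left out ...]
78226 [-0.16510075  0.          0.          0.          0.        ] [[-2.82808464e-02 -9.84004179e-01  1.75886238e-01  3.02906855e+02]
 [-9.99586566e-01  2.69264225e-02 -1.00828916e-02  1.85005882e+01]
 [ 5.18562028e-03 -1.76098673e-01 -9.84358861e-01  1.56942471e+03]
 [ 0.00000000e+00  0.00000000e+00  0.00000000e+00  1.00000000e+00]]
pry_tool [(0.73, [290, 239], 257)]
console []
hook_stand [(0.97, [173, 206], 873), (0.91, [216, 168], 756), (0.7, [222, 245], 778)]
cover [(0.63, [362, 155], 2114)]
tall_bottle [(0.94, [170, 166], 825)]
notes [(0.58, [254, 170], 582)]
wash [(0.59, [320, 198], 416)]
desk_stapler [(0.91, [393, 180], 331)]
tool_ring [(0.7, [283, 240], 257), (0.3, [175, 165], 806)]
```

View pics/side0.png

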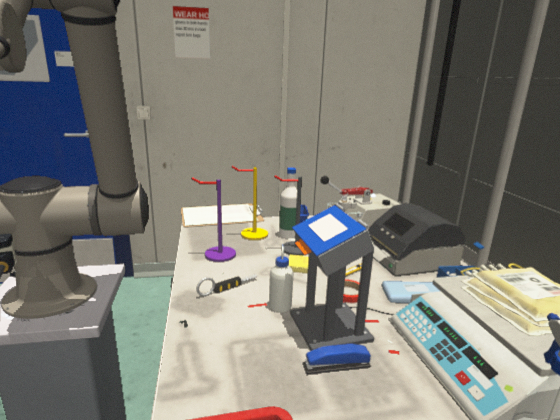

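View pics/top0.png

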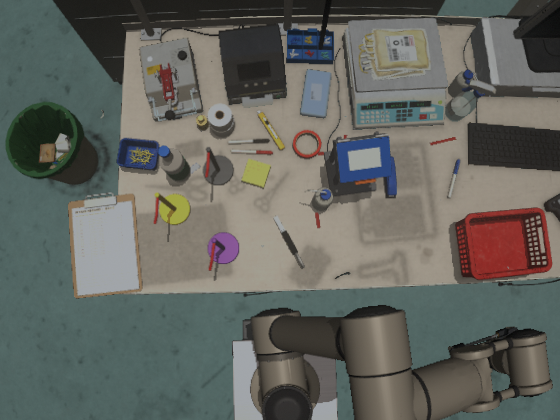

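The side view shows the tool with its ring at (206,287) and blade tip at (255,279), the box at (335,274), and the dark stand at (296,215). In the top view the tool runs from its tip (278,218) to the ring (299,263). The cover is at (362,157), with the orange sill at (362,182) on the robot side. The dark hook stand is at (216,168).
Look-alikes, in top-view pixels:
- **Hook stands:** yellow (173,206) and purple (222,245). I choose the dark one at (216,168).
- **Tool:** pens at (250,145), the cutter at (268,130) and the red ring at (307,144). I choose the ringed tool at (290,240).

```bash
cat > h.py <<'E'
import numpy as np,cv2,pickle
def cloud(c):
    K=np.array([[c["fx"],0,c["cx"]],[0,c["fy"],c["cy"]],[0,0,1]])
    h,w=c["range_z"].shape
    uv=np.stack(np.meshgrid(np.arange(w),np.arange(h)),-1).reshape(-1,1,2).astype(np.float64)
    n=cv2.undistortPoints(uv,K,np.array(c["D"])).reshape(h,w,2)
    z=c["range_z"][...,None]
    P=np.concatenate([n*z,z],-1)
    T=c["world_from_camera"]; W=P@T[:3,:3].T+T[:3,3]
    W[c["range_z"]<=0]=np.nan
    return W
def proj(c,X):
    T=np.linalg.inv(c["world_from_camera"]);K=np.array([[c["fx"],0,c["cx"]],[0,c["fy"],c["cy"]],[0,0,1]])
    r,_=cv2.Rodrigues(T[:3,:3]);return cv2.projectPoints(np.float64(X).reshape(-1,1,3),r,T[:3,3],K,np.array(c["D"]))[0].reshape(-1,2)
E
python3 - <<'E'
from h import *
from plant import bot
C={}
for n in("side","top"):
    c=bot.capture(n);W=cloud(c);C[n]=c;pickle.dump(c,open(n+".pkl","wb"))
    for t in("pry_tool","cover","hook_stand","tall_bottle","notes","wash","desk_stapler"):
        for r in bot.cut_out(c,t):
            if r["p"]<.4: continue
            m=cv2.erode(r["pixels"].astype(np.uint8),np.ones((2,2)))>0
            if t in("pry_tool","hook_stand"): m=r["pixels"]
            P=W[m];P=P[~np.isnan(P[:,0])];
            if len(P)<5: continue
            np.save(f"{n}_{t}_{r['point'][0]:.0f}.npy",P)
            md=np.median(P,0)
            print(n,t,round(r["p"],2),[int(v) for v in r["point"]],"med",md.round(),"lo",np.percentile(P,3,0).round(),"hi",np.percentile(P,97,0).round())
            if t=="cover":
                u,s,v=np.linalg.svd(P-P.mean(0),full_matrices=False);k=v[2]*np.sign(v[2][2]);print(" normal",k,"tilt",np.degrees(np.arccos(k[2])),"yaw",np.degrees(np.arctan2(-k[1],-k[0])),P.mean(0))
                rc=cv2.minAreaRect(np.float32(P[:,:2]));print(" rect",rc)
            if t=="pry_tool":
                Q=P[(P[:,2]>5)&(P[:,2]<60)];u,s,v=np.linalg.svd((Q-Q.mean(0))[:,:2],full_matrices=False);print(" axis",np.degrees(np.arctan2(v[0][1],v[0][0])),Q.mean(0), "ext",np.percentile((Q-Q.mean(0))[:,:2]@v[0],[0,5,95,100]))
# crops
i=C["side"]["img"];t=C["top"]["img"]
a=cv2.resize(i[255:310,180:280],(800,300),0,0,cv2.INTER_CUBIC) if 0 else cv2.resize(i[260:310,180:270],(400,222),interpolation=2)
b=cv2.resize(t[205:280,255:330],(400,400),interpolation=2)
d=cv2.resize(i[160:270,180:320],(400,314),interpolation=2)
e=cv2.resize(t[125:205,300:410],(400,286),interpolation=2)
o=np.zeros((600,800,3),np.uint8)
o[:222,:400]=a;o[:286,400:]=e;o[286:600,400:]=d;o[222:600,:378]=cv2.resize(b,(378,378))
cv2.imwrite("pics/crop.png",o)
E
```

```text
side pry_tool 0.57 [221, 283] med [438. -41.  15.] lo [375. -70.  -0.] hi [520.   6.  48.]
 axis -153.66701937911293 [441.77601844 -37.53744174  19.65395073] ext [-103.55494634  -82.12689863   72.60065744   78.20260622]
side cover 0.68 [327, 230] med [ 650. -252.  252.] lo [ 603. -309.  230.] hi [ 698. -174.  273.]
 normal [-0.41951373 -0.05134882  0.9062955 ] tilt 25.00166593580835 yaw 6.978338866034129 [ 650.03538332 -248.19784658  251.83751993]
 rect ((659.2107543945312, -237.46234130859375), (119.57929992675781, 144.6379852294922), 6.42764139175415)
side hook_stand 0.77 [253, 225] med [566. 331.  16.] lo [522. 288.   3.] hi [607. 366. 242.]
side hook_stand 0.57 [294, 219] med [686. 190.  96.] lo [ 624.  142. -123.] hi [ 872. 1582.  247.]
side hook_stand 0.55 [220, 245] med [438. 176.  14.] lo [383. 133.   2.] hi [480. 212. 245.]
side tall_bottle 0.71 [288, 206] med [682. 292. 113.] lo [658. 281.   9.] hi [704. 313. 240.]
side notes 0.56 [298, 263] med [670.  50.  18.] lo [646.  29.   2.] hi [695. 101.  21.]
side wash 0.73 [280, 283] med [ 575. -157.   73.] lo [ 552. -164.    8.] 
[... 1179 characters left out ...]
 [379. 140.   5.] hi [480. 225. 252.]
top hook_stand 0.73 [170, 208] med [561. 336.  14.] lo [518. 292.   3.] hi [609. 387. 250.]
top hook_stand 0.69 [216, 167] med [682. 195.  14.] lo [632. 156.   7.] hi [728. 238. 251.]
top tall_bottle 0.65 [324, 201] med [ 566. -127.  109.] lo [ 548. -157.    5.] hi [ 596. -104.  159.]
top tall_bottle 0.6 [172, 162] med [673. 308. 164.] lo [652. 285.  24.] hi [707. 340. 252.]
top notes 0.87 [258, 173] med [670.  72.  21.] lo [635.  37.   9.] hi [705. 108.  28.]
top wash 0.96 [320, 198] med [ 565. -128.  111.] lo [ 548. -157.   33.] hi [ 589. -106.  160.]
top desk_stapler 0.83 [394, 177] med [ 623. -360.   40.] lo [ 588. -383.    1.] hi [ 693. -343.   50.]
```

View pics/crop.png

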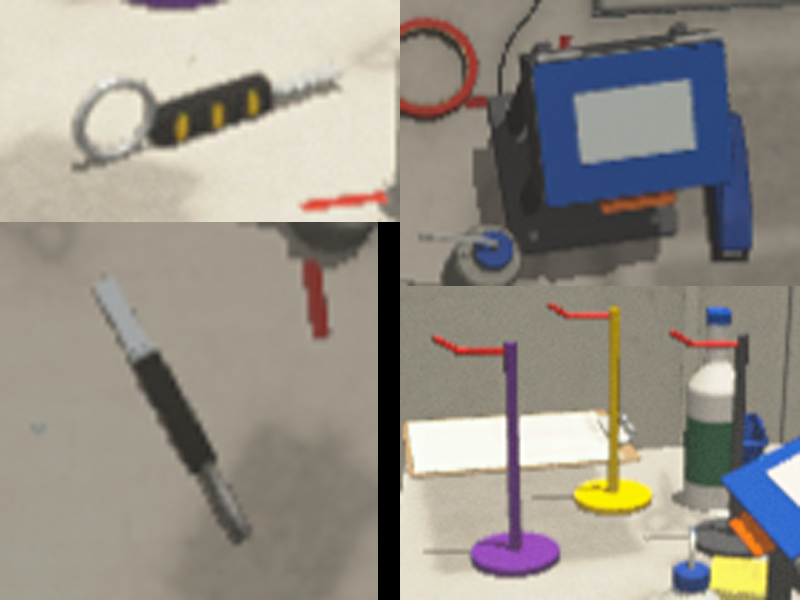

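The crop confirms the ringed tool with yellow bands, the dark-post stand with the red hook, and the orange sill facing the robot.

```bash
cat >> h.py <<'E'
def plan(targets,start=None,step=55.,turn=10.0):
    """targets [(x,y,z,yawdeg,(step))]; prints rows in tool axes (m, deg)"""
    from plant import bot
    o=bot.get_obs();p=np.array(o["tool_pos"],float);yaw=np.degrees(o["tcp_rot"][2])
    if start is not None: p=np.array(start[:3],float);yaw=start[3]
    rows=[]
    for t in targets:
        st=t[4] if len(t)>4 else step
        d=np.array(t[:3])-p;dy=t[3]-yaw
        if len(t)<=4: dy=(dy) 
        n=max(1,int(np.ceil(max(np.linalg.norm(d)/st,abs(dy)/turn))))
        for k in range(n):
            a=np.radians(yaw);e=d/n
            rows.append((e[0]*np.cos(a)+e[1]*np.sin(a),e[0]*np.sin(a)-e[1]*np.cos(a),-e[2],-dy/n))
            yaw+=dy/n
        p=np.array(t[:3],float)
    for i in range(0,len(rows),8):
        print("; ".join("%.4f %.4f %.4f %.1f"%(r[0]/1e3,r[1]/1e3,r[2]/1e3,r[3]) for r in rows[i:i+8]))
E
python3 - <<'E'
from h import *
for f in ("top_hook_stand_216.npy","side_hook_stand_294.npy"):
    P=np.load(f);P=P[(abs(P[:,0]-660)<90)&(abs(P[:,1]-195)<70)]
    B=P[(P[:,2]>228)&(P[:,2]<262)];F=P[P[:,2]<14]
    print(f,len(B),"foot",F.mean(0),F.min(0),F.max(0));print(B[np.argsort(B[:,0])].round()[::max(1,len(B)//14)])
plan([(300,-400,240,60),(430,-150,240,140),(471,-16,120,206.6)])
E
```

```text
top_hook_stand_216.npy 85 foot [685.66391672 193.23777254  10.77176148] [6.41729952e+02 1.50193907e+02 3.83135676e-01] [737.14817472 244.8410517   13.99898796]
[[609. 203. 257.]
 [615. 203. 256.]
 [621. 198. 253.]
 [628. 199. 246.]
 [634. 200. 244.]
 [640. 197. 245.]
 [646. 197. 244.]
 [651. 197. 244.]
 [656. 199. 247.]
 [663. 197. 244.]
 [671. 200. 245.]
 [681. 194. 241.]
 [684. 192. 238.]
 [687. 195. 258.]
 [692. 198. 253.]]Traceback (most recent call last):
  File "<stdin>", line 3, in <module>
    fid = stack.enter_context(open(os.fspath(file), "rb"))
                              ~~~~^^^^^^^^^^^^^^^^^^^^^^^
FileNotFoundError: [Errno 2] No such file or directory: 'side_hook_stand_294.npy'
```

```bash
python3 - <<'E'
from h import *
P=np.load("top_hook_stand_216.npy");B=P[(P[:,2]>228)&(P[:,2]<262)&(P[:,0]<678)];print(np.polyfit(B[:,0],B[:,1],1),B.mean(0))
plan([(300,-400,240,60),(430,-150,240,140),(471,-16,120,206.6)])
E
```

```text
[-4.99537053e-02  2.31752389e+02] [641.17808633 199.72316767 246.70342829]
0.0392 -0.0130 -0.0027 -9.2; 0.0408 -0.0065 -0.0027 -9.2; 0.0413 0.0001 -0.0027 -9.2; 0.0407 0.0067 -0.0027 -9.2; 0.0391 0.0132 -0.0027 -9.2; 0.0352 -0.0016 -0.0000 -10.0; 0.0349 0.0046 -0.0000 -10.0; 0.0336 0.0106 -0.0000 -10.0
0.0312 0.0162 -0.0000 -10.0; 0.0280 0.0214 -0.0000 -10.0; 0.0238 0.0260 -0.0000 -10.0; 0.0189 0.0297 -0.0000 -10.0; 0.0135 0.0325 -0.0000 -10.0; 0.0078 0.0184 0.0171 -9.5; 0.0047 0.0195 0.0171 -9.5; 0.0014 0.0200 0.0171 -9.5
-0.0019 0.0199 0.0171 -9.5; -0.0052 0.0193 0.0171 -9.5; -0.0083 0.0182 0.0171 -9.5; -0.0112 0.0166 0.0171 -9.5
```

Call:
apply_moves --motion "0.039 -0.013 -0.003 -9.2; 0.041 -0.0065 -0.003 -9.2; 0.041 0 -0.003 -9.2; 0.041 0.0065 -0.003 -9.2; 0.039 0.013 -0.003 -9.2; 0.035 -0.0015 0 -10; 0.035 0.0045 0 -10; 0.0335 0.0105 0 -10" --fingers 1

```text
time: 2.8
tool_pos: [349.1, -305.5, 241.8]
tcp_rot: [3.141, 0.0, 1.573]
contact_force: [0.6, -0.0, 0.1]
grip_width: 91.6
finger_force: 0.0
```

Call:
apply_moves --motion "0.031 0.016 0 -10; 0.028 0.0215 0 -10; 0.024 0.026 0 -10; 0.019 0.030 0 -10; 0.0135 0.0325 0 -10; 0.008 0.0185 0.017 -9.5; 0.0045 0.0195 0.017 -9.5; 0.0015 0.020 0.017 -9.5"

```text
time: 3.8
tool_pos: [448.4, -92.2, 190.3]
tcp_rot: [-3.141, 0.0, 2.943]
contact_force: [-0.1, -0.4, 0.1]
grip_width: 92.0
finger_force: 0.0
```

Call:
apply_moves --motion "-0.002 0.020 0.017 -9.5; -0.005 0.0195 0.017 -9.5; -0.0085 0.018 0.017 -9.5; -0.011 0.0165 0.017 -9.5; 0 0 0 0"

```text
time: 4.42
tool_pos: [471.3, -15.5, 121.8]
tcp_rot: [3.14, -0.002, -2.682]
contact_force: [-0.0, 0.5, 0.1]
grip_width: 92.0
finger_force: 0.0
```

```bash
python3 - <<'E'
from h import *
from plant import bot
o=bot.get_obs();print(o["time"],o["tool_pos"],np.degrees(o["tcp_rot"]),o["joint_positions"])
c=bot.capture("side");W=cloud(c)
r=bot.cut_out(c,"pry_tool");print([(x["p"],x["point"]) for x in r])
# overlay model tool
d=np.radians(26.6);O=np.array([451,-26,0]);X=np.array([np.cos(d),np.sin(d),0]);Y=np.array([-X[1],X[0],0]);Z=np.array([0,0,1])
img=c["img"].copy()
t=bot.capture("top");im2=t["img"].copy()
for cc,im in((c,img),(t,im2)):
    pts=[O+a*X+b*Y+h*Z for a,b,h in[(95,0,12),(40,0,24),(-40,0,24),(-64,0,27),(-91,0,27)]]
    for u in proj(cc,pts): cv2.circle(im,tuple(int(round(v)) for v in u),1,(0,0,255),-1)
a=cv2.resize(img[240:310,170:270],(560,392),interpolation=0);b=cv2.resize(im2[200:280,250:330],(240,240),interpolation=0)
o=np.zeros((392,800,3),np.uint8);o[:,:560]=a;o[:240,560:]=b;cv2.imwrite("pics/c2.png",o)
plan([(471,-16,5,206.6)])
E
```

```text
4.425 [471.26033497 -15.5379832  121.77905022] [ 1.79915408e+02 -1.13341860e-01 -1.53649114e+02] [-1.95682741e-01  3.66845345e-01  1.81390181e+00 -4.33858985e-05
  9.63313650e-01 -2.22636252e+00]
[(0.75, [224.4, 283.9])]
0.0000 0.0000 0.0032 -9.7; 0.0000 0.0000 0.0032 -9.7; 0.0000 0.0000 0.0032 -9.7; -0.0000 0.0000 0.0032 -9.7; -0.0000 0.0000 0.0032 -9.7; -0.0000 0.0000 0.0032 -9.7; -0.0000 0.0000 0.0032 -9.7; -0.0000 0.0000 0.0032 -9.7
-0.0000 0.0000 0.0032 -9.7; -0.0000 0.0000 0.0032 -9.7; -0.0000 0.0000 0.0032 -9.7; -0.0000 0.0000 0.0032 -9.7; -0.0000 -0.0000 0.0032 -9.7; -0.0000 -0.0000 0.0032 -9.7; -0.0000 -0.0000 0.0032 -9.7; -0.0000 -0.0000 0.0032 -9.7
-0.0000 -0.0000 0.0032 -9.7; -0.0000 -0.0000 0.0032 -9.7; -0.0000 -0.0000 0.0032 -9.7; -0.0000 -0.0000 0.0032 -9.7; -0.0000 -0.0000 0.0032 -9.7; 0.0000 -0.0000 0.0032 -9.7; 0.0000 -0.0000 0.0032 -9.7; 0.0000 -0.0000 0.0032 -9.7
0.0000 -0.0000 0.0032 -9.7; 0.0000 -0.0000 0.0032 -9.7; 0.0000 -0.0000 0.0032 -9.7; 0.0000 -0.0000 0.0032 -9.7; 0.0000 -0.0000 0.0032 -9.7; 0.0000 -0.0000 0.0032 -9.7; 0.0000 0.0000 0.0032 -9.7; 0.0000 0.0000 0.0032 -9.7
0.0000 0.0000 0.0032 -9.7; 0.0000 0.0000 0.0032 -9.7; 0.0000 0.0000 0.0032 -9.7; 0.0000 0.0000 0.0032 -9.7; 0.0000 0.0000 0.0032 -9.7
```

View pics/c2.png

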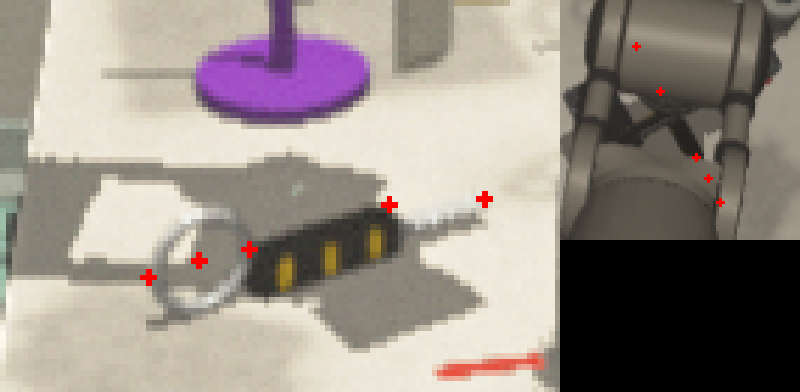

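The model overlay fits: the red dots lie on the tip, the handle and the ring centre at (199,260) in the crop. I'll descend and grip.

Call:
apply_moves --motion "0 0 0.035 0; 0 0 0.035 0; 0 0 0.025 0; 0 0 0.014 0; 0 0 0.006 0; 0 0 0 0"

```text
time: 5.32
tool_pos: [472.2, -16.8, 8.1]
tcp_rot: [-3.141, 0.001, -2.683]
contact_force: [-0.4, 0.9, -0.5]
grip_width: 91.7
finger_force: 0.0
```

Call:
apply_moves --motion "0 0 0 0; 0 0 0 0; 0 0 0 0; 0 0 0 0; 0 0 0 0; 0 0 0 0; 0 0 0 0; 0 0 0 0" --fingers -1

```text
time: 6.32
tool_pos: [471.8, -16.5, 7.7]
tcp_rot: [-3.142, -0.0, -2.683]
contact_force: [-0.6, -0.9, 0.4]
grip_width: 17.6
finger_force: 30.0
```

Call:
apply_moves --motion "0 0 0 0; 0 0 0 0; 0 0 0.004 0; 0 0 0.001 0; 0 0 0 0" --fingers 0

```text
time: 6.95
tool_pos: [471.7, -16.5, 2.5]
tcp_rot: [3.141, -0.0, -2.683]
contact_force: [0.4, 0.5, -0.1]
grip_width: 46.0
finger_force: 0.0
```

Call:
apply_moves --motion "0 0 0 0; 0 0 0 0; 0 0 0 0; 0 0 0 0; 0 0 0 0" --fingers -1

```text
time: 7.58
tool_pos: [471.9, -16.5, 2.7]
tcp_rot: [-3.141, 0.0, -2.683]
contact_force: [0.6, 0.2, 0.0]
grip_width: 17.6
finger_force: 30.0
```

```bash
python3 - <<'E'
from h import *
from plant import bot
# lift and go to pre-position in front of box; yaw 206.6->186.9
o=bot.get_obs();p=o["tool_pos"];print(o["time"],p,o["grip_width"])
plan([(p[0],p[1],p[2]+235,206.4),(485,-150,245,195),(495,-250,245,186.9)],start=(*p,206.4))
E
```

```text
7.575 [471.87615628 -16.52789267   2.74624469] 17.641700768807134
-0.0000 0.0000 -0.0470 -0.0; -0.0000 0.0000 -0.0470 -0.0; -0.0000 0.0000 -0.0470 -0.0; -0.0000 0.0000 -0.0470 -0.0; -0.0000 0.0000 -0.0470 -0.0; 0.0159 -0.0418 -0.0024 3.8; 0.0131 -0.0428 -0.0024 3.8; 0.0102 -0.0435 -0.0024 3.8
0.0081 -0.0496 -0.0000 4.0; 0.0046 -0.0500 -0.0000 4.0
```

Call:
apply_moves --motion "0 0 -0.03 0; 0 0 -0.047 0; 0 0 -0.05 0; 0 0 -0.05 0; 0 0 -0.058 0; 0.016 -0.042 -0.002 3.8; 0.013 -0.043 -0.002 3.8; 0.010 -0.0435 -0.002 3.8"

```text
time: 8.57
tool_pos: [484.9, -151.5, 243.8]
tcp_rot: [3.142, 0.0, -2.883]
contact_force: [0.8, -0.4, -0.4]
grip_width: 18.0
finger_force: 30.0
```

Call:
apply_moves --motion "0.008 -0.051 0 4; 0.0045 -0.0515 0 4; 0 0 0 0; 0 0 0 0"

```text
time: 9.07
tool_pos: [495.3, -252.6, 243.2]
tcp_rot: [3.14, -0.001, -3.021]
contact_force: [0.4, 0.7, -0.8]
grip_width: 17.8
finger_force: 30.0
```

```bash
python3 - <<'E'
from h import *
from plant import bot
o=bot.get_obs();p=o["tool_pos"];print(o["time"],p,np.degrees(o["tcp_rot"]),o["contact_force"])
c=bot.capture("side");t=bot.capture("top")
def axes(y,tilt):
    a=np.radians(y);X=np.array([np.cos(a),np.sin(a),0]);return X
a=np.radians(6.9);cx=np.array([np.cos(a),np.sin(a),0]);cy=np.array([-cx[1],cx[0],0]);O=np.array([660,-233.4,0]);Z=np.array([0,0,1])
L=lambda x,y,z:O+x*cx+y*cy+z*Z
sill=[L(-71,30,211),L(-71,-30,211),L(-58.3,0,221.4),L(-60,75,225),L(-60,-75,225),L(43.3,75,273.2),L(43.3,-75,273.2)]
g=np.degrees(o["tcp_rot"][2])+180;X=axes(g,0);tool=[p+X*(b-22.9)+Z*(h-2.7) for b,h in((95,11.5),(40,11.5),(-40,0),(-64,27))]
for cc in(c,t):
    im=cc["img"]
    for u in proj(cc,sill): cv2.circle(im,tuple(int(round(v)) for v in u),0,(0,255,0),-1)
    for u in proj(cc,tool): cv2.circle(im,tuple(int(round(v)) for v in u),0,(255,0,255),-1)
A=cv2.resize(c["img"][190:290,220:400],(800,444),interpolation=0);B=t["img"][120:220,290:420]
cv2.imwrite("pics/c3.png",A);cv2.imwrite("pics/c3t.png",cv2.resize(B,(650,500),interpolation=0))
E
```

```text
9.075 [ 495.32910422 -252.55283032  243.19765548] [ 1.79926623e+02 -5.17210441e-02 -1.73103563e+02] [ 0.40541029  0.66256697 -0.78826509]
```

View pics/c3.png

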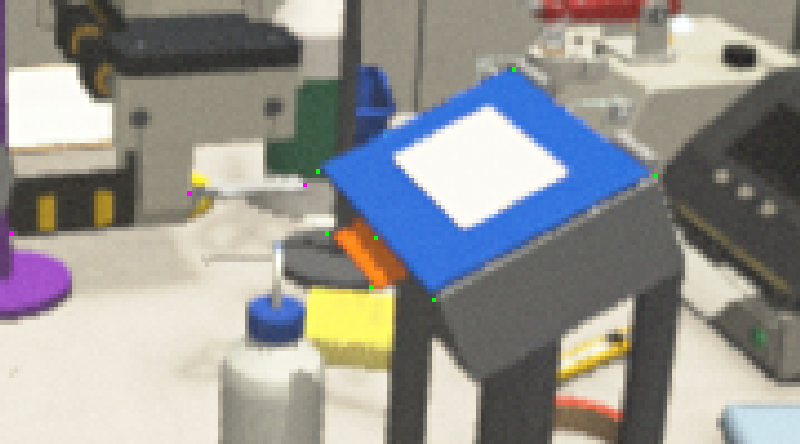

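View pics/c3t.png

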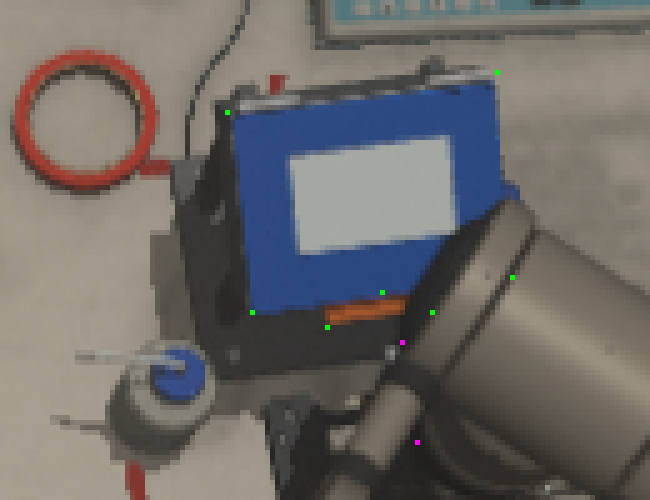

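The side crop shows the blade tip at (306,184), level and matching the model. The real sill corners at (336,233) and (378,287) lie about 3 mm further in +x than predicted, and the lateral line agrees in the top view. I'll touch the blade down on the sill and rotate it in the grip to the slope.

Call:
apply_moves --motion "-0.012 0.0005 0.015 0; -0.012 0 0.015 0; -0.003 0 0.006 0; 0 0 0 0"

```text
time: 9.68
tool_pos: [522.5, -248.9, 206.6]
tcp_rot: [3.14, -0.002, -3.02]
contact_force: [0.1, 0.1, -0.6]
grip_width: 17.7
finger_force: 30.0
```

Call:
apply_moves --motion "-0.004 0 0.001 0; -0.001 0 0.003 0; -0.001 0 0.003 0; -0.001 0 0.003 0; 0 0 0 0"

```text
time: 10.3
tool_pos: [528.9, -248.7, 197.6]
tcp_rot: [-3.142, -0.001, -3.022]
contact_force: [-3.3, -0.4, 1.4]
grip_width: 17.5
finger_force: 30.0
```

Call:
apply_moves --motion "0 0 0.004 0; 0 0 0.004 0; -0.001 0 0.004 0; 0 0 0 0"

```text
time: 10.8
tool_pos: [530.8, -248.4, 185.4]
tcp_rot: [-3.141, 0.0, -3.021]
contact_force: [-0.3, 0.2, 2.4]
grip_width: 18.2
finger_force: 30.0
```

```bash
cat > see.py <<'E'
from h import *
from plant import bot
import sys
o=bot.get_obs();p=o["tool_pos"];print(o["time"],p,o["contact_force"])
c=bot.capture("side");im=c["img"]
r0,r1,c0,c1=[int(v) for v in sys.argv[2:6]]
cv2.imwrite(sys.argv[1],cv2.resize(im[r0:r1,c0:c1],(800,int(800*(r1-r0)/(c1-c0))),interpolation=0))
E
python3 see.py pics/c4.png 195 270 230 330
```

```text
10.8 [ 530.77970695 -248.42667987  185.3954221 ] [-0.25975091  0.23601641  2.36216631]
```

View pics/c4.png

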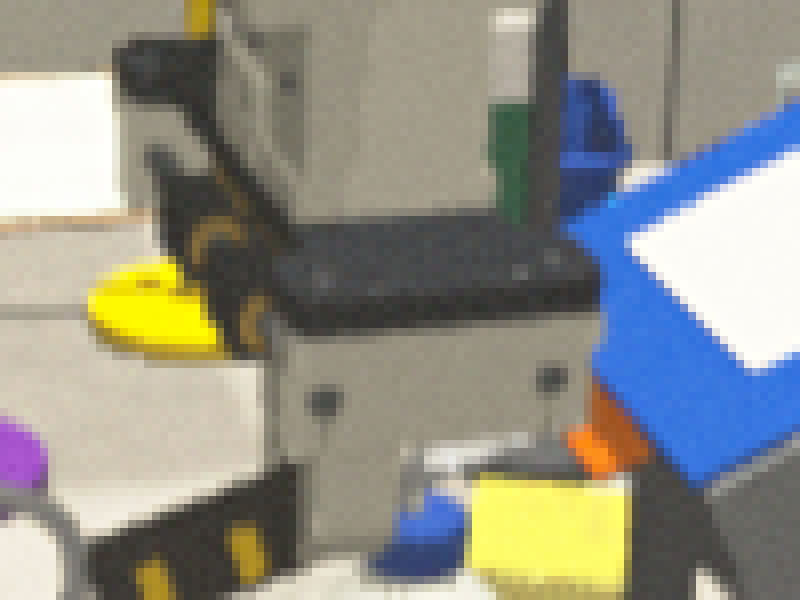

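The crop shows the tool pitching up in the grip (handle (90,560)→(290,490)), with the blade on the orange sill at (570,440). Carrying on to about 25°.

Call:
apply_moves --motion "-0.001 0 0.0035 0; -0.001 0 0.0035 0; -0.001 0 0.003 0; 0 0 0 0"

```text
time: 11.35
tool_pos: [533.6, -248.0, 175.5]
tcp_rot: [3.142, 0.0, -3.021]
contact_force: [0.6, -0.3, 1.6]
grip_width: 17.9
finger_force: 30.0
```

```bash
cat > tilt.py <<'E'
from h import *
from plant import bot
# fit tilt of tool about the grasp from ring / handle pixels in side view
o=bot.get_obs();p=o["tool_pos"];print(o["time"],p,o["contact_force"])
g=o["tcp_rot"][2]+np.pi;X=np.array([np.cos(g),np.sin(g),0]);Z=np.array([0,0,1.]);Y=np.cross(Z,X)
c=bot.capture("side")
r=bot.cut_out(c,"pry_tool");
if r:
    m=r[0]["pixels"];print(r[0]["p"],r[0]["point"],m.sum())
    s=[]
    for b in np.radians(np.arange(-40,60,1)):
        xx=np.cos(b)*X+np.sin(b)*Z;zz=-np.sin(b)*X+np.cos(b)*Z;P=p+Z*10
        M=np.zeros(m.shape,np.uint8)
        f=lambda x,y,z:P+xx*(x-22.9)+zz*(z-12.7)+Y*y
        hull=lambda L:cv2.fillConvexPoly(M,cv2.convexHull(proj(c,L).round().astype(np.int32)),1)
        hull([f(x,y,z) for x in(-40,40) for y in(-9,9) for z in(0,24)])
        hull([f(x,y,z) for x in(40,95) for y in(-7,7) for z in(10,13)])
        R=proj(c,[f(-64+23.5*np.cos(t),0,27+23.5*np.sin(t)) for t in np.linspace(0,6.28,40)])
        cv2.polylines(M,[R.round().astype(np.int32)],True,1,3)
        vis=m; s.append((vis&(M>0)).sum()/vis.sum()-0.3*(M.sum()-(vis&(M>0)).sum())/M.sum())
    print("tilt",np.arange(-40,60,1)[int(np.argmax(s))],max(s))
E
python3 tilt.py
```

```text
11.35 [ 533.56887285 -247.9872896   175.46218013] [ 0.57676431 -0.33817031  1.64897076]
0.72 [250.1, 272.0] 523
tilt 26 0.8461030769842446
```

Call:
apply_moves --motion "-0.003 0 -0.002 0; -0.0036 0 -0.0018 0; -0.0036 0 -0.0017 0; -0.0036 0 -0.0017 0; 0 0 0 0"

```text
time: 12.08
tool_pos: [547.4, -246.4, 183.0]
tcp_rot: [-3.141, 0.0, -3.021]
contact_force: [0.4, 0.3, -0.4]
grip_width: 17.9
finger_force: 30.0
```

Call:
apply_moves --motion "-0.003 0 -0.0014 0; -0.003 0 -0.0014 0; -0.002 0 -0.0009 0; 0 0 0 0"

```text
time: 12.58
tool_pos: [555.2, -245.4, 186.7]
tcp_rot: [-3.141, 0.0, -3.021]
contact_force: [-0.4, -0.1, -1.9]
grip_width: 17.5
finger_force: 30.0
```

```bash
python3 tilt.py; python3 see.py pics/c5.png 200 275 250 350
```

```text
12.575 [ 555.19673319 -245.41022789  186.67330622] [-0.44164314 -0.05704143 -1.91235148]
0.7 [262.1, 266.6] 608
tilt 26 0.8720239303659342
12.675 [ 554.98257548 -245.41077665  186.57476739] [-0.5672249  -0.68856418 -0.90654174]
```

View pics/c5.png

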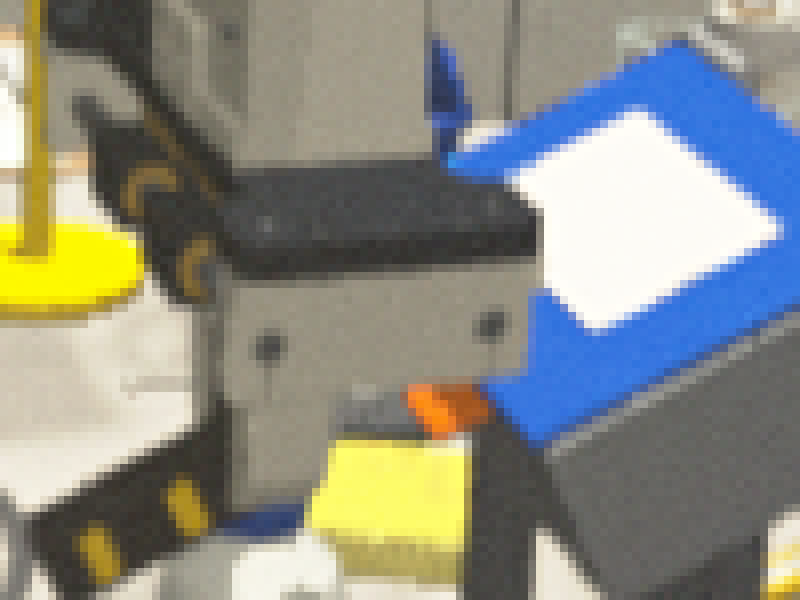

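The crop shows the blade in under the cover edge above the orange sill (410,400), with the gripper body clear of the cover. Next I compute the arc for the tip.

```bash
python3 - <<'E'
import numpy as np
u=lambda t:np.array([np.cos(np.radians(205-t)),np.sin(np.radians(205-t))])
th=[0,2,5]+list(range(8,93,3));s=[94.6,98,101]+[103]*40
q=[s[i]*u(t) for i,t in enumerate(th)]
for i in range(1,len(th)):
    d=q[i]-q[i-1];print(th[i],"%.1f %.1f"%(-d[0],-d[1]),"cum",(q[i]-q[0]).round(1))
E
```

```text
2 4.5 -1.7 cum [-4.5  1.7]
5 4.7 -3.7 cum [-9.2  5.4]
8 3.6 -4.4 cum [-12.8   9.9]
11 1.4 -5.2 cum [-14.2  15.1]
14 1.2 -5.3 cum [-15.4  20.3]
17 0.9 -5.3 cum [-16.3  25.6]
20 0.6 -5.4 cum [-16.9  31. ]
23 0.3 -5.4 cum [-17.2  36.4]
26 0.0 -5.4 cum [-17.2  41.8]
29 -0.2 -5.4 cum [-17.   47.2]
32 -0.5 -5.4 cum [-16.5  52.5]
35 -0.8 -5.3 cum [-15.7  57.9]
38 -1.1 -5.3 cum [-14.6  63.1]
41 -1.4 -5.2 cum [-13.3  68.4]
44 -1.6 -5.1 cum [-11.7  73.5]
47 -1.9 -5.1 cum [-9.8 78.6]
50 -2.2 -4.9 cum [-7.6 83.5]
53 -2.4 -4.8 cum [-5.2 88.3]
56 -2.7 -4.7 cum [-2.6 93. ]
59 -2.9 -4.5 cum [ 0.3 97.6]
62 -3.1 -4.4 cum [  3.5 102. ]
65 -3.4 -4.2 cum [  6.8 106.2]
68 -3.6 -4.0 cum [ 10.4 110.2]
71 -3.8 -3.8 cum [ 14.2 114.1]
74 -4.0 -3.6 cum [ 18.2 117.7]
77 -4.2 -3.4 cum [ 22.3 121.1]
80 -4.3 -3.2 cum [ 26.7 124.4]
83 -4.5 -3.0 cum [ 31.2 127.3]
86 -4.6 -2.7 cum [ 35.8 130.1]
89 -4.8 -2.5 cum [ 40.6 132.6]
92 -4.9 -2.2 cum [ 45.5 134.8]
```

Call:
apply_moves --motion "0.002 0 -0.002 0; 0.003 0 -0.004 0; 0.0025 0 -0.0045 0; 0.0015 0 -0.005 0; 0.001 0 -0.0055 0; 0 0 0 0"

```text
time: 13.48
tool_pos: [545.2, -246.8, 208.2]
tcp_rot: [-3.141, 0.001, -3.021]
contact_force: [-0.3, -0.3, -0.8]
grip_width: 17.6
finger_force: 30.0
```

```bash
cat > cov.py <<'E'
from h import *
from plant import bot
c=bot.capture("side");W=cloud(c);r=bot.cut_out(c,"cover")
if r:
    m=cv2.erode(r[0]["pixels"].astype(np.uint8),np.ones((3,3)))>0;P=W[m];P=P[~np.isnan(P[:,0])]
    md=np.median(P,0);P=P[np.linalg.norm(P-md,axis=1)<110]
    u,s,v=np.linalg.svd(P-P.mean(0),full_matrices=False);k=v[2]
    a=np.radians(6.9);kx=k[0]*np.cos(a)+k[1]*np.sin(a)
    print("cover p",r[0]["p"],len(P),"rms",s[2]/len(P)**.5,"n",k.round(2),"open deg",np.degrees(np.arctan2(kx,k[2]))+25,np.degrees(np.arctan2(-kx,-k[2]))+25,P.min(0).round(),P.max(0).round())
E
python3 tilt.py; python3 cov.py
```

```text
13.475 [ 545.17463602 -246.81161619  208.21070886] [-0.34315842 -0.26078076 -0.77483423]
0.78 [259.4, 258.2] 592
tilt 26 0.8567279513062646
cover p 0.8 1180 rms 0.6965757853230133 n [ 0.25  0.03 -0.97] open deg 190.63452561916753 10.63452561916754 [ 599. -315.  248.] [ 702. -166.  276.]
```

Call:
apply_moves --motion "0.001 0 -0.0055 0; 0.001 0 -0.0055 0; 0.0005 0 -0.0055 0; 0.0005 0 -0.0055 0; 0 0 -0.0055 0; 0 0 -0.0055 0; -0.0005 0 -0.0055 0; -0.001 0 -0.0055 0"

```text
time: 14.68
tool_pos: [543.6, -246.8, 252.0]
tcp_rot: [-3.141, -0.0, -3.021]
contact_force: [-2.8, -0.1, -2.6]
grip_width: 17.9
finger_force: 30.0
```

```bash
python3 tilt.py; python3 cov.py
```

```text
14.675 [ 543.60535787 -246.82825546  252.02141485] [-2.80174571 -0.05698723 -2.62801285]
0.93 [256.9, 239.8] 761
tilt 25 0.8685178048225555
cover p 0.9 688 rms 0.5990829675314928 n [0.2  0.02 0.98] open deg 36.4528642000472 -143.5471357999528 [ 599. -315.  278.] [ 701. -170.  301.]
```

Call:
apply_moves --motion "-0.001 0 -0.005 0; -0.0013 0 -0.005 0; -0.0015 0 -0.005 0; -0.0018 0 -0.0049 0; -0.002 0 -0.0048 0; -0.0023 0 -0.0047 0; -0.0026 0 -0.0045 0; -0.0028 0 -0.0044 0"

```text
time: 15.88
tool_pos: [558.9, -245.0, 290.3]
tcp_rot: [-3.141, -0.0, -3.021]
contact_force: [-1.4, -0.5, -3.4]
grip_width: 17.7
finger_force: 30.0
```

```bash
python3 tilt.py; python3 cov.py
```

```text
15.875 [ 558.89301964 -244.98557512  290.26582281] [-1.43720705 -0.46131312 -3.37376983]
0.9 [264.4, 218.8] 622
tilt 25 0.863194017468662
cover p 0.74 3356 rms 35.689292550063676 n [-0.95 -0.28 -0.11] open deg -71.26815988602468 108.73184011397534 [ 593. -316.   56.] [ 737. -161.  260.]
```

Call:
apply_moves --motion "-0.003 0 -0.0043 0; -0.0032 0 -0.0041 0; -0.0034 0 -0.0039 0; -0.0036 0 -0.0037 0; -0.0038 0 -0.0035 0; -0.004 0 -0.0033 0; -0.0041 0 -0.0031 0; -0.0043 0 -0.0029 0"

```text
time: 17.08
tool_pos: [588.3, -241.5, 318.9]
tcp_rot: [-3.141, 0.0, -3.021]
contact_force: [-1.2, -1.7, -2.9]
grip_width: 18.1
finger_force: 30.0
```

Call:
apply_moves --motion "-0.0045 0 -0.0026 0; -0.0046 0 -0.0024 0; -0.002 0 -0.001 0; 0 0 0 0; 0 0 0 0"

```text
time: 17.7
tool_pos: [599.2, -239.9, 324.9]
tcp_rot: [-3.141, 0.001, -3.021]
contact_force: [0.4, -0.3, -0.7]
grip_width: 17.9
finger_force: 30.0
```

```bash
python3 tilt.py; python3 see.py pics/c6.png 140 275 220 400
```

```text
17.7 [ 599.23046008 -239.93951021  324.88496214] [ 0.42549996 -0.26954979 -0.69507016]
0.74 [286.2, 201.3] 651
tilt 26 0.8608709980778088
17.8 [ 599.11593972 -239.96311788  324.90334771] [ 0.60406882 -0.21376964 -0.86375755]
```

View pics/c6.png

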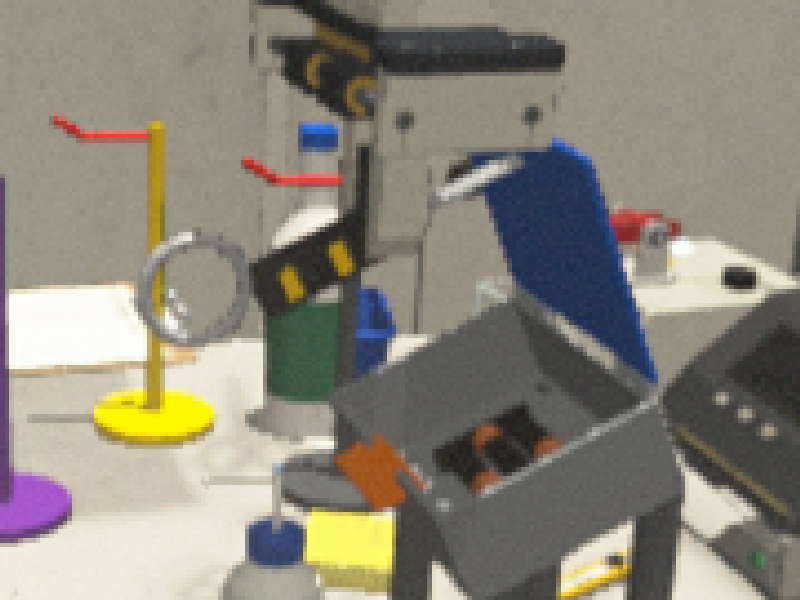

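The crop shows the cover standing open about 90°, with the tip at (520,160) against its underside. I'll retract and go to the hook.

```bash
python3 - <<'E'
from h import *
plan([(499,-252,322,186.9),(470,-60,325,140),(574,118.5,325,87.1)],start=(599.2,-239.9,324.9,186.9),step=50)
E
```

```text
0.0336 0.0000 0.0010 -0.0; 0.0336 0.0000 0.0010 -0.0; 0.0336 0.0000 0.0010 -0.0; 0.0011 0.0388 -0.0006 9.4; 0.0075 0.0381 -0.0006 9.4; 0.0136 0.0364 -0.0006 9.4; 0.0193 0.0337 -0.0006 9.4; 0.0245 0.0301 -0.0006 9.4
0.0058 0.0339 -0.0000 8.8; 0.0110 0.0326 -0.0000 8.8; 0.0158 0.0306 -0.0000 8.8; 0.0203 0.0278 -0.0000 8.8; 0.0244 0.0243 -0.0000 8.8; 0.0278 0.0203 -0.0000 8.8
```

Call:
apply_moves --motion "0.012 0 0.001 0; 0.025 0 0.001 0; 0.034 0 0.001 0; 0.030 0 0 0; 0.001 0.039 -0.0005 9.4; 0.0075 0.038 -0.0005 9.4; 0.0135 0.0365 -0.0005 9.4; 0.0195 0.0335 -0.0005 9.4"

```text
time: 18.85
tool_pos: [475.2, -97.3, 324.0]
tcp_rot: [3.141, 0.001, 2.6]
contact_force: [1.1, 1.2, -1.0]
grip_width: 17.8
finger_force: 30.0
```

Call:
apply_moves --motion "0.0245 0.030 0 9.4; 0.006 0.034 0 8.8; 0.011 0.0325 0 8.8; 0.016 0.0305 0 8.8; 0.020 0.028 0 8.8; 0.0245 0.0245 0 8.8; 0.028 0.020 0 8.8; 0 0 0 0"

```text
time: 19.85
tool_pos: [574.3, 120.3, 323.1]
tcp_rot: [-3.141, -0.0, 1.522]
contact_force: [0.5, -0.2, -2.5]
grip_width: 17.9
finger_force: 30.0
```

```bash
python3 cov.py; cat > hook.py <<'E'
from h import *
from plant import bot
import sys
o=bot.get_obs();p=o["tool_pos"];g=o["tcp_rot"][2];print(o["time"],p,np.degrees(g),o["contact_force"],o["grip_width"])
c=bot.capture("side");t=bot.capture("top")
for n,cc in(("side",c),("top",t)):
    W=cloud(cc)
    for th in("tool_ring","pry_tool"):
        for r in bot.cut_out(cc,th)[:1]:
            P=W[r["pixels"]];P=P[~np.isnan(P[:,0])];print(n,th,round(r["p"],2),r["point"],"med",np.median(P,0).round(1),np.percentile(P,5,0).round(),np.percentile(P,95,0).round())
if len(sys.argv)>1:
    b=[float(v) for v in sys.argv[2:3]] or [26.]
    b=np.radians(b[0]);X=-np.array([np.cos(g),np.sin(g),0]);Z=np.array([0,0,1.]);xx=np.cos(b)*X+np.sin(b)*Z;zz=-np.sin(b)*X+np.cos(b)*Z
    f=lambda x,z:p+Z*10+xx*(x-22.9)+zz*(z-12.7)
    print("ring model",f(-64,27))
    im=c["img"]
    for q,col in((f(-64,27),(255,0,255)),(f(95,11.5),(255,0,255)),(f(40,11.5),(255,0,255)),((641,199.7,240),(0,255,0)),((631,200.2,240),(0,255,0)),((609.5,201.3,253),(0,255,0)),((686,197.4,252),(0,255,0))):
        u=proj(c,[q])[0];print(u.round(1));cv2.circle(im,tuple(int(round(v)) for v in u),0,col,-1)
    cv2.imwrite(sys.argv[1],cv2.resize(im[140:250,210:350],(800,628),interpolation=0)[:600])
E
python3 hook.py pics/c7.png 26
```

```text
cover p 0.86 1064 rms 0.4695035211347332 n [0.91 0.11 0.39] open deg 91.84617545136517 -88.15382454863484 [ 651. -307.  284.] [ 706. -169.  382.]
19.95 [573.57088626 118.32304257 323.51032076] 87.22887331708631 [-0.46311753 -0.38578647 -0.45149451] 17.76241301395817
top tool_ring 0.45 [205.3, 185.2] med [573.5 184.7 331.1] [567.  56. 290.] [580. 204. 366.]
top pry_tool 0.43 [206.4, 185.4] med [574.4 192.6 322.3] [572.  60. 289.] [580. 204. 364.]
ring model [577.65006366 202.59828807 308.26862296]
[263.2 158.5]
[268.7 149.2]
[266.6 154.6]
[283.  180.1]
[279.8 180.1]
[273.1 176. ]
[297.3 176.3]
```

View pics/c7.png

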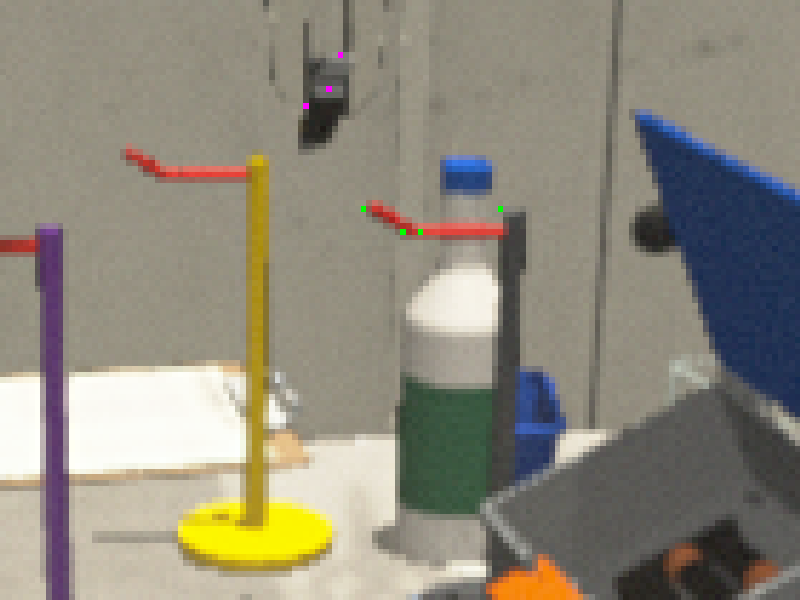

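The crop shows the red hook end at (372,208) and the post at (513,230). Both lie about 3–5 mm further in +x than my model, while the heights agree. The tool is edge-on at (322,110). Next: lower, then thread the ring along the bar.

Call:
apply_moves --motion "0 0 0.015 0; 0 0 0.025 0; 0 0 0.016 0; 0 0 0.006 0; 0 0 0 0; 0 0 0 0"

```text
time: 21.0
tool_pos: [574.1, 118.4, 262.4]
tcp_rot: [3.14, -0.0, 1.52]
contact_force: [0.5, 0.2, -0.4]
grip_width: 17.7
finger_force: 30.0
```

```bash
python3 - <<'E'
from h import *
from plant import bot
o=bot.get_obs();p=o["tool_pos"];print(o["time"],p,o["contact_force"])
t=bot.capture("top");W=cloud(t)
# all points near tool x-plane: ring/handle region and hook
m=(abs(W[...,0]-575)<14)&(W[...,1]>150)&(W[...,1]<240)&(W[...,2]>215)&(W[...,2]<300)
P=W[m];P=P[np.argsort(P[:,1])];print("ring",P.round()[::max(1,len(P)//22)].tolist())
m=(W[...,0]>598)&(W[...,0]<670)&(W[...,1]>180)&(W[...,1]<225)&(W[...,2]>225)&(W[...,2]<275)
P=W[m];P=P[np.argsort(P[:,0])];print("bar",P.round()[::max(1,len(P)//14)].tolist())
E
python3 hook.py /tmp/x.png 26 | head -4
```

```text
21.0 [574.12967442 118.44373583 262.35992936] [ 0.47728508  0.20820236 -0.35370362]
ring [[577.0, 181.0, 261.0], [575.0, 181.0, 258.0], [570.0, 182.0, 255.0], [575.0, 182.0, 272.0], [574.0, 184.0, 261.0], [578.0, 185.0, 270.0], [578.0, 188.0, 272.0], [575.0, 189.0, 244.0], [578.0, 190.0, 271.0], [576.0, 192.0, 239.0], [575.0, 193.0, 233.0], [578.0, 193.0, 270.0], [577.0, 195.0, 237.0], [580.0, 195.0, 235.0], [581.0, 196.0, 271.0], [577.0, 198.0, 278.0], [575.0, 198.0, 273.0], [578.0, 199.0, 231.0], [577.0, 200.0, 278.0], [574.0, 201.0, 276.0], [581.0, 202.0, 228.0], [578.0, 204.0, 230.0], [579.0, 207.0, 230.0], [582.0, 208.0, 226.0]]
bar []
21.05 [574.13617899 118.43392907 262.39862382] 87.09581924217235 [-0.6255586   0.97590925 -0.55310605] 17.86968254484948
side tool_ring 0.6 [293.5, 244.2] med [687.4 189.2  17.8] [652. 147.   5.] [698. 236. 232.]
top tool_ring 0.2 [357.4, 162.3] med [ 655.7 -224.1  210. ] [ 602. -304.    9.] [ 716. -158.  366.]
ring model [578.41105186 202.69947455 247.15692603]
```

Call:
apply_moves --motion "0 0.008 0 0; 0 0.012 0 0; 0 0.010 0 0; 0 0.008 0 0; 0 0.008 0 0; 0 0 0 0"

```text
time: 22.1
tool_pos: [620.2, 116.0, 261.3]
tcp_rot: [-3.141, 0.0, 1.52]
contact_force: [0.1, 0.1, -1.1]
grip_width: 17.8
finger_force: 30.0
```

Call:
apply_moves --motion "0 0.008 0 0; 0 0.008 0 0; 0 0.005 0 0; 0 0 0 0; 0 0 0 0"

```text
time: 22.72
tool_pos: [640.6, 115.0, 261.6]
tcp_rot: [-3.141, 0.0, 1.52]
contact_force: [-0.1, -0.1, -1.5]
grip_width: 17.8
finger_force: 30.0
```

Call:
apply_moves --motion "0 0 0.005 0; 0 0 0.005 0; 0 0 0.004 0; 0 0 0.004 0; 0 0 0 0; 0 0 0 0"

```text
time: 23.48
tool_pos: [640.8, 115.0, 243.8]
tcp_rot: [3.141, 0.0, 1.52]
contact_force: [-0.1, 0.4, -0.5]
grip_width: 17.8
finger_force: 30.0
```

```bash
cat > ht.py <<'E'
from h import *
from plant import bot
o=bot.get_obs();p=o["tool_pos"];print(o["time"],p,o["contact_force"],o["moment"])
t=bot.capture("side");W=cloud(t)
# red pixels of real hook in side image
im=t["img"].astype(int);red=(im[...,2]>130)&(im[...,1]<70)&(im[...,0]<80)
m=red&(abs(W[...,0]-645)<60)&(W[...,1]>150)&(W[...,1]<250)&(W[...,2]>220)
v,u=np.nonzero(m);print("red",len(u),(u.min(),u.max(),v.min(),v.max()) if len(u) else None)
# things near the tool plane
m=(abs(W[...,0]-645)<25)&(W[...,1]>20)&(W[...,1]<260)&(W[...,2]>60)&(W[...,2]<320)
print([ (n,round(r["p"],2),[int(x) for x in r["point"]],np.nanmedian(W[r["pixels"]],0).round(),np.nanpercentile(W[r["pixels"]],[3,97],axis=0).round().tolist()) for n in("pry_tool","tool_ring","tall_bottle") for r in bot.cut_out(t,n)[:2]])
E
python3 ht.py
```

```text
23.475 [640.82021805 115.04230239 243.81054822] [-0.07999104  0.43734315 -0.47774707] [-0.04919048 -0.09813495 -0.02206492]
red 7 (np.int64(275), np.int64(279), np.int64(176), np.int64(178))
[('pry_tool', 0.51, [288, 186], array([638.,  99., 253.]), [[631.0, 52.0, 215.0], [651.0, 172.0, 281.0]]), ('tool_ring', 0.7, [336, 263], array([ 671., -256.,  197.]), [[606.0, -311.0, 10.0], [736.0, -160.0, 364.0]]), ('tall_bottle', 0.63, [287, 213], array([680., 290.,  99.]), [[657.0, 281.0, 9.0], [703.0, 313.0, 236.0]])]
```

Call:
apply_moves --motion "0 0 0.005 0; -0.001 0 0.005 0; -0.001 0 0.005 0; -0.001 0 0.005 0; -0.001 0 0.005 0; 0 0 0.005 0; 0 0 0 0"

```text
time: 24.55
tool_pos: [640.4, 110.9, 213.0]
tcp_rot: [-3.141, 0.0, 1.52]
contact_force: [0.6, 0.9, 1.5]
grip_width: 18.2
finger_force: 30.0
```

```bash
python3 ht.py
```

```text
24.55 [640.38262567 110.8550902  213.03898544] [0.58078428 0.85471187 1.47803247] [ 0.14445164 -0.17757508 -0.02351503]
red 4 (np.int64(287), np.int64(291), np.int64(180), np.int64(180))
[('tool_ring', 0.5, [289, 192], array([637.,  96., 230.]), [[631.0, 41.0, 213.0], [646.0, 132.0, 236.0]]), ('tool_ring', 0.18, [298, 236], array([688., 189.,  26.]), [[650.0, 146.0, 3.0], [750.0, 388.0, 229.0]]), ('tall_bottle', 0.85, [287, 215], array([679., 289.,  86.]), [[656.0, 281.0, 7.0], [705.0, 316.0, 214.0]])]
```

Call:
apply_moves --motion "0.0003 0 0.005 0; 0.0005 0 0.005 0; 0.0007 0 0.005 0; 0.001 0 0.005 0; 0.0014 0 0.005 0; 0.0018 0 0.005 0; 0.0022 0 0.005 0; 0 0 0 0"

```text
time: 25.75
tool_pos: [640.7, 118.8, 177.9]
tcp_rot: [-3.141, 0.001, 1.52]
contact_force: [0.5, 0.1, 1.4]
grip_width: 17.8
finger_force: 30.0
```

Call:
apply_moves --motion "0.0025 0 0.005 0; 0.0025 0 0.0045 0; 0.0025 0 0.004 0; 0 0 0 0"

```text
time: 26.25
tool_pos: [641.1, 126.4, 164.6]
tcp_rot: [-3.141, 0.001, 1.52]
contact_force: [0.7, 0.1, 1.9]
grip_width: 17.6
finger_force: 30.0
```

```bash
python3 ht.py
```

```text
26.25 [641.07691637 126.4174718  164.55848379] [0.6712733  0.09977844 1.89698047] [ 0.09961164 -0.08506923 -0.04462619]
red 0 None
[('pry_tool', 0.73, [287, 207], array([641., 115., 178.]), [[630.0, 69.0, 148.0], [651.0, 173.0, 206.0]]), ('tool_ring', 0.49, [287, 210], array([642., 114., 172.]), [[633.0, 69.0, 73.0], [690.0, 288.0, 203.0]]), ('tall_bottle', 0.9, [287, 226], array([675., 289.,  51.]), [[655.0, 280.0, 5.0], [705.0, 317.0, 165.0]])]
```

Call:
apply_moves --motion "0 0 0 0; 0 0 0 0; 0 0 0 0; 0 0 0 0" --fingers -0.5

```text
time: 26.95
tool_pos: [641.3, 126.4, 165.2]
tcp_rot: [-3.142, 0.0, 1.52]
contact_force: [-0.1, -0.3, -0.2]
grip_width: 23.1
finger_force: 0.0
```

```bash
python3 ht.py
```

```text
26.95 [641.27730451 126.39713721 165.16846385] [-0.06240909 -0.2645833  -0.23647704] [-0.0160373  -0.12878147 -0.01023766]
red 0 None
[('pry_tool', 0.59, [284, 215], array([645., 173., 128.]), [[636.0, 161.0, 73.0], [651.0, 194.0, 196.0]]), ('tool_ring', 0.51, [280, 216], array([645., 174., 128.]), [[636.0, 161.0, 73.0], [652.0, 194.0, 192.0]]), ('tall_bottle', 0.73, [290, 220], array([683., 287.,  69.]), [[656.0, 280.0, 3.0], [705.0, 318.0, 176.0]])]
```

Call:
apply_moves --motion "0 0 0 0; 0 0 0 0; 0 0 0 0; -0.01 0 0 0; -0.03 0 0 0; -0.04 0 0 0; -0.04 0 -0.01 0; 0 0 0 0" --fingers 0.3

```text
time: 28.15
tool_pos: [635.5, 3.0, 176.1]
tcp_rot: [3.14, 0.001, 1.516]
contact_force: [0.1, -0.4, 0.2]
grip_width: 59.9
finger_force: 0.0
```

Call:
apply_moves --motion "0 0 -0.04 0; 0 0 -0.06 0; 0 0 -0.06 0; 0 0 0 0; 0 0 0 0; 0 0 0 0; 0 0 0 0; 0 0 0 0"

```text
time: 29.15
tool_pos: [635.1, 6.6, 334.5]
tcp_rot: [-3.14, -0.0, 1.52]
contact_force: [0.5, -0.5, 0.1]
grip_width: 59.9
finger_force: 0.0
```

```bash
python3 ht.py; python3 cov.py; python3 - <<'E'
from h import *
from plant import bot
c=bot.capture("top");W=cloud(c)
for n in("tall_bottle","notes","wash","desk_stapler","pry_tool"):
    for r in bot.cut_out(c,n)[:1]: print(n,r["p"],[int(x) for x in r["point"]],np.nanmedian(W[r["pixels"]],0).round())
E
```

```text
29.15 [635.1278702    6.60095712 334.4706858 ] [ 0.51730846 -0.47597797  0.1075457 ] [-0.03393502 -0.10527508  0.01422739]
red 21 (np.int64(275), np.int64(297), np.int64(176), np.int64(180))
[('pry_tool', 0.56, [283, 200], array([644., 200., 164.]), [[637.0, 180.0, 72.0], [675.0, 300.0, 243.0]]), ('tool_ring', 0.77, [280, 202], array([644., 200., 160.]), [[637.0, 181.0, 77.0], [654.0, 223.0, 233.0]])]
cover p 0.62 1050 rms 0.44316545729554035 n [-0.91 -0.11 -0.39] open deg -88.12951125078962 91.87048874921038 [ 651. -308.  284.] [ 706. -167.  382.]
tall_bottle 0.86 [172, 164] [674. 310. 163.]
notes 0.71 [259, 170] [680.  73.  21.]
wash 0.66 [320, 199] [ 566. -126.  109.]
desk_stapler 0.78 [393, 179] [ 624. -358.   40.]
pry_tool 0.76 [213, 171] [639. 188. 185.]
```

Call:
apply_moves --motion "0 0 0 0; 0 0 0 0; 0 0 0 0; 0 0 0 0; 0 0 0 0; 0 0 0 0; 0 0 0 0; 0 0 0 0"

```text
time: 30.75
tool_pos: [635.2, 6.6, 335.2]
tcp_rot: [3.142, 0.0, 1.52]
contact_force: [-0.0, -0.5, 0.1]
grip_width: 59.8
finger_force: 0.0
```

Call:
apply_moves --motion "0 0 0 0; 0 0 0 0; 0 0 0 0; 0 0 0 0; 0 0 0 0; 0 0 0 0; 0 0 0 0; 0 0 0 0"

```text
time: 31.75
tool_pos: [635.2, 6.6, 335.2]
tcp_rot: [-3.142, 0.0, 1.52]
contact_force: [-0.4, 0.0, -0.3]
grip_width: 59.8
finger_force: 0.0
```

```bash
python3 ht.py; python3 ht.py|tail -1; python3 - <<'E'
from plant import bot
print(bot.close_job())
E
```

```text
31.75 [635.21296859   6.58730745 335.19289501] [-0.35598361  0.03110175 -0.34758857] [ 0.03212174 -0.08774265 -0.00100663]
red 23 (np.int64(275), np.int64(297), np.int64(176), np.int64(180))
[('pry_tool', 0.82, [286, 199], array([645., 219., 166.]), [[638.0, 185.0, 78.0], [653.0, 237.0, 245.0]]), ('pry_tool', 0.55, [299, 263], array([668.,  51.,  18.]), [[641.0, 28.0, -1.0], [695.0, 106.0, 21.0]]), ('tool_ring', 0.74, [280, 199], array([645., 220., 160.]), [[638.0, 185.0, -295.0], [909.0, 1667.0, 248.0]]), ('tall_bottle', 0.74, [287, 207], array([686., 289., 115.]), [[657.0, 193.0, -59.0], [954.0, 1662.0, 244.0]])]
[('pry_tool', 0.68, [284, 206], array([643., 168., 160.]), [[635.0, 135.0, 84.0], [651.0, 219.0, 242.0]]), ('tool_ring', 0.52, [283, 202], array([643., 171., 162.]), [[635.0, 136.0, 83.0], [659.0, 314.0, 239.0]]), ('tall_bottle', 0.64, [293, 207], array([689., 290., 120.]), [[656.0, 281.0, 7.0], [706.0, 318.0, 245.0]])]
the job is handed in; nothing more can be done
None
```

I handed the job in at about 32 s: the cover was levered open and measured at about 92°, still there on the last check. The tool hangs by its ring on the red hook, but it was still swinging about ±20° at hand-in. The bottle, wash bottle, stapler and note pad read within a few mm of their first positions, except the note pad's x, which read 10 mm off and which I put down to part of it being hidden.

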